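# Feel the end float of two engraving spindles

### The job

Check the engraving spindles for lost thrust washers, the left one (robot's left) first, then the right: by its disc draw the spindle out towards its nose until the stop takes about 10 N for a moment, then push it in until the inner stop takes the same, never putting more than 20 N on a stop, and so feel its end float. Leave the lock lever of any spindle with more than 6 mm of float fully over to the locked side, away from the nose, and that of any with less fully over to the nose side, and do not disturb the things lying about.

Things in the scene. Friction and masses are not known exactly. Their poses are not given: they have to be found in the camera images.
- head_left: Spindle head fixed at the robot's left (y > 0). Grey base plate 170 x 190 x 12 (local y -125 to 65); bearing block on it 90 long (x -45 to 45), 68 wide, top 104 up. Origin: underside of the plate below the block. Local x = spindle axis (y 0, 62 above bench), +x from disc into block, roughly away from the robot; z up.
- pulley_left: Metal disc (hand pulley) on head_left's shaft, 64 dia, 14 thick, top 94 above bench, over 45 clear of the block; origin: its centre, x = shaft axis. Its flat faces can be pinched from above. Shaft 14 dia; hub 24 dia x 12 on block side; chuck 20 dia from 19 on nose side. Slides along x only (no turning), 0.5 to 0.7 kg, drag about 2 N that is not the stop.
- block_left (a point): Middle of the top of head_left's bearing block. Inside it are the two hidden stops of the disc's travel, out (-x, to the nose) and in (+x). Float between them is 2 to 12 mm and where they lie can only be felt. Each stop is a springy washer that gives about 0.05 mm per N (not part of the float); a hard knock on the disc, as by a finger closing on it, loads the stops too.
- lever_left (a joint): Lock lever of head_left, rad: 0 = fully over to local -x, the nose side (free), 1.0 = fully over to local +x (locked); starts about half way. Hinge along local y at (-20, -85, 34) mm in head_left's frame; stays where left; about 1 N at the ball moves it; hard stops at 0 and 1.0.
- lever_left_tip (a point): Centre of the black ball, 26 dia, at the end of head_left's lever, 80 from the hinge; at 0 it is 38 to -x of the hinge, at 1.0 38 to +x, both times 104 above the bench; upright (0.5) 114 above it.
- head_right: Spindle head fixed at the robot's right (y < 0). Grey base plate 170 x 190 x 12 (local y -125 to 65); bearing block on it 90 long (x -45 to 45), 68 wide, top 104 up. Origin: underside of the plate below the block. Local x = spindle axis (y 0, 62 above bench), +x from disc into block, roughly away from the robot; z up.
- pulley_right: Metal disc (hand pulley) on head_right's shaft, 64 dia, 14 thick, top 94 above bench, over 45 clear of the block; origin: its centre, x = shaft axis. Its flat faces can be pinched from above. Shaft 14 dia; hub 24 dia x 12 on block side; chuck 20 dia from 19 on nose side. Slides along x only (no turning), 0.5 to 0.7 kg, drag about 2 N that is not the stop.
- block_right (a point): Middle of the top of head_right's bearing block. Inside it are the two hidden stops of the disc's travel, out (-x, to the nose) and in (+x). Float between them is 2 to 12 mm and where they lie can only be felt. Each stop is a springy washer that gives about 0.05 mm per N (not part of the float); a hard knock on the disc, as by a finger closing on it, loads the stops too.
- lever_right (a joint): Lock lever of head_right, rad: 0 = fully over to local -x, the nose side (free), 1.0 = fully over to local +x (locked); starts about half way. Hinge along local y at (-20, -85, 34) mm in head_right's frame; stays where left; about 1 N at the ball moves it; hard stops at 0 and 1.0.
- lever_right_tip (a point): Centre of the black ball, 26 dia, at the end of head_right's lever, 80 from the hinge; at 0 it is 38 to -x of the hinge, at 1.0 38 to +x, both times 104 above the bench; upright (0.5) 114 above it.
- ink_tin: Round white ink-paste tin, 62 in diameter, 24 high, between the heads nearer the robot; origin: middle of underside. Bystander.
- seal_clamp: Wooden seal clamp holding a stone blank, 50 x 90 x 75 high, beyond the heads; origin: middle of underside. Bystander.
- pen_tray: Grey tray 50 x 150 x 20 with two pens, beyond the heads at the left; origin: middle of underside. Bystander.

How it is judged:
By the outcome, as a careful person would: the job done as asked, in the order asked, and still so for the second after the job is handed in, with the robot touching nothing.
It also fails if it takes over 64 s, if anything falls off the work surface, if the arm or the gripper's body presses on something with over 40 N, if the wrist force passes 120 N, or if a joint passes its speed limit or range.

### The arm

A 6-joint arm with a two-finger parallel gripper is mounted at the origin on the work surface. World frame = base frame: x ahead of the robot, y to its left, z up, the work surface at z = 0. Lengths are in m, angles in rad, forces in N, time in s.
With the tool pointing down it reaches from about 0.35 to 0.85 m from the base axis. Payload 8.1 kg.
Tool frame: the origin (TCP) lies at the centre of the arm's flange, where the gripper is bolted on; the fingertips stand 186 mm ahead of it and the grasp point (between the pads) lies 167 mm ahead of it; z points along the fingers, y is the line along which they close (so a half turn about z gives the same grasp; the last joint's range is limited). The gripper opens to 93 mm and grips with 3 to 60 N. Pads are 15 mm wide; open, the fingers measure 128 mm over their backs; the gripper's body (75 mm by 188 mm) begins 65 mm behind the grasp point.
Start: joints at [-1.277, 0.13, 1.488, -0, 1.523, -0.085], TCP at [0.222, -0.557, 0.405] pointing down, gripper open.
Joint ranges: [-2.96, 2.96], [-0.89, 2.26], [0.02, 2.5], [-1.34, 4.48], [0, 2.73], [-2.66, 2.66]. Speed limits (rad/s): [2.39, 2.39, 2.79, 3.14, 3.14, 3.14].

### API

Orientations are given as a rotation vector (axis times angle).
In Python, from plant import robot gives the robot as it stands.
- The arm moves only by the tool apply_moves, never from a script. Its argument "series" is a list of rows, each a list of 2 entries, a list of its own where there are three numbers: the shift along the tool's x, y, z in mm, then the turn, a rotation vector about the tool's x, y, z in rad. A call has 1 to 12 rows; each row shifts and turns the commanded pose from where the row before left it, along the tool's axes as they then stand; what a row does not reach is not made up. A row lasts 1/12 s, in which the tool goes at most 41.7 mm and 7.16 degrees, less where a joint would pass 70% of its speed; a pose out of reach is approached as far as the arm can. A call is refused whole if a number of a shift passes 41.7 or a number of a turn 0.125, either way. A call with a gripper value outside its range is refused whole. "claw" is the opening, from 0 (shut) to 1 (fully open), set as the call begins (left out, the last holds). The fingers move at their own pace and stop on an object; "newtons" is the grip in N (left out, the last holds). Time passes only in rows, so rows that do not move let the fingers close. It gives the time, the measured TCP pose, the force, the opening and the grip force at its end, in the units of the state.
- robot.read_state(): the state, without advancing time (a new reading comes with each control period).
- robot.read_camera(name): name is "scene" or "side" or "wrist"; returns (picture, depth): 420x560x3 uint8, blue, green, red; 420x560 float32, m along the optical axis (not along the pixel's ray), 0 where there is no reading.
- robot.calibration(name): a dict with "fx", "fy", "cx", "cy" (pixels), "extrinsics" (4x4, takes a point from world to camera coordinates). Camera axes: x right, y down, z forward; pixel columns grow to the right and rows downward; lengths in m; the calibration is good to about 2 mm. A picture is of the moment at which its call begins: read the wrist's pose just before it. calibration takes no time and is no camera call; for the wrist camera it gives the pose at the moment of the call.
- robot.close_job(): hands the job in; it is judged then, once.
The state is a dict: "t": time; "q": joint angles; "dq": joint speeds; "joint_torque": joint torques, N m; "tool_pos": TCP position; "orientation": TCP orientation; "force": force on the tool from outside, world axes, zero at the start; "wrist_torque": the same for the moment, N m; "opening": finger opening in m; "gripper_force": force on a finger pad.
Only numpy, scipy, OpenCV 4.12 (cv2) and the standard library are available. Lean on these libraries where they do the work, as an engineer would, in place of code of your own. Each camera call takes 0.05 s, during which the arm holds its last target. There are 200 camera calls.

## Working session

There is one attempt and no reset: what is moved stays moved. The work goes in short steps, Python scripts to look and compute and a tool call to move; the robot and the scene stay as the last step left them, time stands still between calls to the robot, and variables do not carry over. Pictures are saved under pics/ and viewed, at most 10 in all, crops included, and the job is handed in when it is done.

Besides the shell and the picture viewer there is one more tool, called after "Call:" by a JSON object that holds its "api" and its "payload", one argument or row to a line. apply_moves: Moves the arm, as the interface text tells. Its arguments: {"type":"object","properties":{"series":{"type":"array"},"claw":{"type":"number"},"newtons":{"type":"number"}},"required":["series"]}

```bash
mkdir -p pics; ls
python3 - <<'E'
from plant import robot
import cv2,numpy as np
s=robot.read_state(); print(s)
for n in ("scene","side"):
    p,d=robot.read_camera(n); cv2.imwrite(f"pics/{n}0.png",p); np.save(f"{n}0.npy",d)
    c=robot.calibration(n); print(n,c)
E
```

```text
pics
{'t': 0.0, 'q': array([-1.27740003e+00,  1.31162578e-01,  1.48924512e+00, -5.32571561e-06,
        1.52301685e+00, -8.54085465e-02]), 'dq': array([-1.85983102e-06,  1.02705512e-03,  1.22337978e-05, -3.59210771e-04,
        8.77597260e-04, -1.81787109e-04]), 'joint_torque': array([-2.39853245e-03, -5.59855771e+01, -4.91748548e+01,  7.66043644e-02,
        3.57360870e-02, -8.83898565e-05]), 'tool_pos': array([ 0.22183633, -0.55724357,  0.40370506]), 'orientation': array([-3.08362233e+00, -5.91131514e-01,  3.06839308e-04]), 'force': array([-0.25806481, -0.17138995, -0.66513931]), 'wrist_torque': array([-0.00361018,  0.04672632, -0.04691989]), 'gripper_force': 0.0, 'opening': 0.0927819194697973}
scene {'fx': 514.6940103309864, 'fy': 514.6940103309864, 'cx': 285.60304432265957, 'cy': 220.1906321860613, 'extrinsics': array([[ 0.81640054,  0.57747276, -0.00392069, -0.46114597],
       [ 0.49366446, -0.70140737, -0.51412362, -0.27386026],
       [-0.29964239,  0.4177953 , -0.85770714,  1.21154149],
       [ 0.        ,  0.        ,  0.        ,  1.        ]])}
side {'fx': 486.8490509795672, 'fy': 486.8490509795672, 'cx': 291.73840612699126, 'cy': 209.19397502598815, 'extrinsics': array([[-0.97507625, -0.22081939,  0.0215661 ,  0.57287494],
       [-0.16613809,  0.66226383, -0.73061943,  0.18720766],
       [ 0.14705249, -0.71599261, -0.68244424,  0.96648044],
       [ 0.        ,  0.        ,  0.        ,  1.        ]])}
```

View pics/scene0.png

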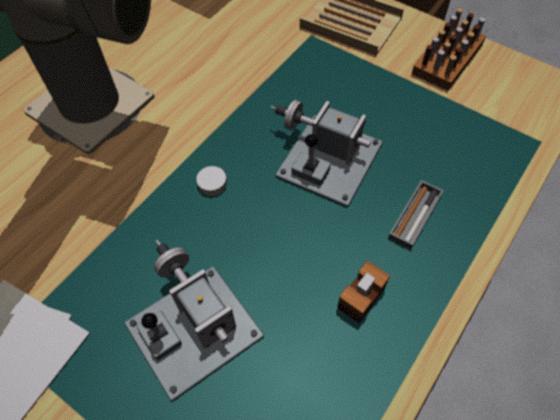

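View pics/side0.png

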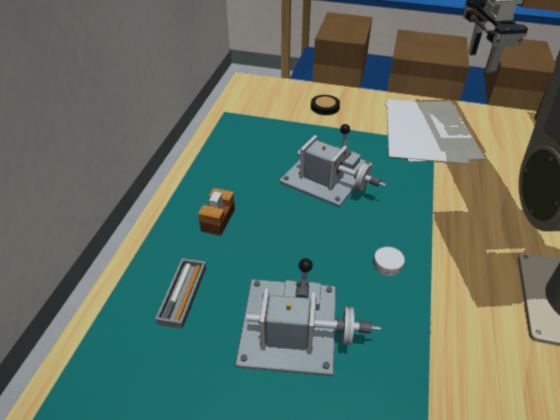

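The scene view shows the left head at the top, with its cap at (339,119), disc at (293,115) and ball at (311,141). The right head is below, with its cap at (200,299), disc at (171,262) and ball at (150,320). In the side view the left cap, disc and ball are at (289,306), (348,325) and (305,265), and the right ones at (323,148), (361,177) and (345,129).

```bash
cat > h.py <<'E'
import numpy as np,cv2
from plant import robot
def cloud(d,c):
    v,u=np.nonzero(d>0); z=d[v,u]
    P=np.c_[(u-c['cx'])/c['fx']*z,(v-c['cy'])/c['fy']*z,z]
    E=c['extrinsics']; return (P-E[:3,3])@E[:3,:3],u,v
def ray(c,u,v):
    E=c['extrinsics'];R=E[:3,:3]
    return -R.T@E[:3,3], R.T@np.array([(u-c['cx'])/c['fx'],(v-c['cy'])/c['fy'],1])
def plane(c,u,v,h):
    o,r=ray(c,u,v); return o+r*(h-o[2])/r[2]
def tri(c1,p1,c2,p2):
    o1,r1=ray(c1,*p1);o2,r2=ray(c2,*p2)
    s=np.linalg.lstsq(np.c_[r1,-r2],o2-o1,rcond=None)[0]
    a=o1+r1*s[0];b=o2+r2*s[1]; return (a+b)/2,np.linalg.norm(a-b)
E
python3 - <<'E'
from h import *
C={n:robot.calibration(n) for n in("scene","side")}
for nm,a,b in [("capL",(339,119),(289,306)),("capR",(200,299),(323,148)),("ballL",(311,141),(305,265)),("ballR",(150,320),(345,129)),("discL",(293,115),(348,325)),("discR",(171,262),(361,177))]:
    p,e=tri(C["scene"],a,C["side"],b); print(nm,p.round(4),round(e,4))
for side,cap in(("L",tri(C["scene"],(339,119),C["side"],(289,306))[0]),("R",tri(C["scene"],(200,299),C["side"],(323,148))[0])):
  for n in C:
    d=np.load(n+"0.npy");P,u,v=cloud(d,C[n])
    near=np.linalg.norm(P[:,:2]-cap[:2],axis=1)<.19
    Q=P[near]
    m=(Q[:,2]>.007)&(Q[:,2]<.017)
    r=cv2.minAreaRect((Q[m][:,:2]*1000).astype(np.float32)); print(side,n,"plate",np.round(r[0],1),np.round(r[1],1),round(r[2],1),np.median(Q[m][:,2]).round(4))
    m=(Q[:,2]>.098)&(Q[:,2]<.110)&(np.linalg.norm(Q[:,:2]-cap[:2],axis=1)<.065)
    r=cv2.minAreaRect((Q[m][:,:2]*1000).astype(np.float32)); print("   top",np.round(r[0],1),np.round(r[1],1),round(r[2],1),m.sum())
E
```

```text
capL [0.5466 0.2142 0.1017] 0.0011
capR [ 0.5692 -0.2495  0.1005] 0.0012
ballL [0.5367 0.1268 0.1113] 0.0001
ballR [ 0.5297 -0.3257  0.1111] 0.0017
discL [0.4432 0.2001 0.0611] 0.0
discR [ 0.4671 -0.2152  0.0602] 0.006
L scene plate [551.4 183.4] [170.5 193.4] 7.8 0.0106
   top [547.3 212.2] [90.5 68.2] 8.2 331
L side plate [551.9 186.8] [169.9 192. ] 7.8 0.0102
   top [547.7 216.3] [90.  67.9] 7.8 415
R scene plate [ 560.1 -279.3] [190.  171.1] 71.5 0.0103
   top [ 569.9 -251. ] [67.2 91.5] 71.6 562
R side plate [ 559.8 -276. ] [195.7 170.1] 71.5 0.01
   top [ 569.3 -248. ] [68.5 91.7] 70.7 170
```

Run:
```python
from h import *
C={n:robot.calibration(n) for n in("scene","side")}
for side,o,a in(("L",(.5475,.2143),7.8),("R",(.5696,-.2495),-18.5)):
  a=np.radians(a);R=np.array([[np.cos(a),-np.sin(a)],[np.sin(a),np.cos(a)]])
  for n in C:
    P,u,v=cloud(np.load(n+"0.npy"),C[n]); L=np.c_[(P[:,:2]-o)@R,P[:,2]]*1000
    m=(abs(L[:,0]+105)<25)&(abs(L[:,1])<45)&(L[:,2]>76)&(L[:,2]<105)
    Q=L[m]; print(side,n,m.sum(),"x pct",np.percentile(Q[:,0],[2,10,50,90,98]).round(1),"y",np.percentile(Q[:,1],[2,50,98]).round(1),"z",Q[:,2].max().round(1))
```

```text
L scene 166 x pct [-111.3 -110.2 -103.   -97.7  -96.9] y [-27.9  -8.7  18.5] z 96.1
L side 238 x pct [-110.8 -109.3 -103.8  -97.3  -96.8] y [-18.6   9.9  28.2] z 94.8
R scene 312 x pct [-116.1 -114.2 -106.1 -101.7 -101. ] y [-26.9  -2.9  23.8] z 94.9
R side 118 x pct [-116.9 -116.5 -111.3 -104.4 -102.6] y [-19.8   9.8  26. ] z 93.0
```

Call:
{"api": "apply_moves", "payload": {
  "series": [
    [[0,0,0],[0,0,-0.1207]],
    [[0,0,0],[0,0,-0.1207]],
    [[0,0,0],[0,0,-0.1207]],
    [[0,0,0],[0,0,-0.1207]],
    [[0,0,0],[0,0,-0.1207]],
    [[0,0,0],[0,0,-0.1207]],
    [[0,0,0],[0,0,-0.1207]],
    [[0,0,0],[0,0,-0.1207]],
    [[0,0,0],[0,0,-0.1207]],
    [[0,0,0],[0,0,-0.1207]],
    [[0,0,0],[0,0,-0.1207]]
  ],
  "claw": 0.5,
  "newtons": 3
}}

```text
t: 1.02
tool_pos: [0.2219, -0.5573, 0.4041]
orientation: [-2.058, -2.372, -0.001]
force: [-0.1, -0.6, -1.0]
opening: 0.0464
gripper_force: 0.0
```

Call:
{"api": "apply_moves", "payload": {
  "series": [
    [[32.7,14.6,0],[0,0,0]],
    [[32.7,14.6,0],[0,0,0]],
    [[32.7,14.6,0],[0,0,0]],
    [[32.7,14.6,0],[0,0,0]],
    [[32.7,14.6,0],[0,0,0]],
    [[32.7,14.6,0],[0,0,0]],
    [[32.7,14.6,0],[0,0,0]],
    [[32.7,14.6,0],[0,0,0]],
    [[32.7,14.6,0],[0,0,0]],
    [[32.7,14.6,0],[0,0,0]],
    [[32.7,14.6,0],[0,0,0]]
  ]
}}

```text
t: 1.93
tool_pos: [0.3322, -0.1777, 0.4045]
orientation: [-2.066, -2.366, -0.0]
force: [0.3, -0.6, -0.0]
opening: 0.0464
gripper_force: 0.0
```

Call:
{"api": "apply_moves", "payload": {
  "series": [
    [[32.65,14.76,0],[0,0,0]],
    [[32.65,14.76,0],[0,0,0]],
    [[32.65,14.76,0],[0,0,0]],
    [[32.65,14.76,0],[0,0,0]],
    [[32.65,14.76,0],[0,0,0]],
    [[32.65,14.76,0],[0,0,0]],
    [[32.65,14.76,0],[0,0,0]],
    [[32.65,14.76,0],[0,0,0]],
    [[32.65,14.76,0],[0,0,0]],
    [[32.65,14.76,0],[0,0,0]],
    [[32.65,14.76,0],[0,0,0]]
  ]
}}

```text
t: 2.85
tool_pos: [0.4446, 0.2005, 0.4043]
orientation: [-2.065, -2.367, 0.001]
force: [1.3, -0.0, 0.2]
opening: 0.0465
gripper_force: 0.0
```

Call:
{"api": "apply_moves", "payload": {
  "series": [
    [[0,0,0],[0,0,0]],
    [[0,0,20],[0,0,0]],
    [[0,0,20],[0,0,0]],
    [[0,0,20],[0,0,0]],
    [[0,0,20],[0,0,0]],
    [[0,0,15],[0,0,0]],
    [[0,0,15],[0,0,0]],
    [[0,0,10],[0,0,0]],
    [[0,0,10],[0,0,0]],
    [[0,0,8],[0,0,0]],
    [[0,0,0],[0,0,0]]
  ],
  "claw": 0.4
}}

```text
t: 3.77
tool_pos: [0.4441, 0.1982, 0.2651]
orientation: [-2.065, -2.366, 0.003]
force: [-1.0, -0.0, -0.6]
opening: 0.0375
gripper_force: 0.0
```

Run:
```python
from h import *
s=robot.read_state();print(s['t'],s['tool_pos'],s['force'],s['opening'])
a=robot.read_camera("wrist")[0];b=robot.read_camera("side")[0]
cv2.imwrite("pics/w1.png",np.hstack([cv2.resize(a,(400,300)),cv2.resize(b[200:420,200:500],(400,300))]))
```

```text
3.7667 [0.44406586 0.19818292 0.2650536 ] [-0.97206628 -0.04856145 -0.6402208 ] 0.03754416690767241
```

View pics/w1.png

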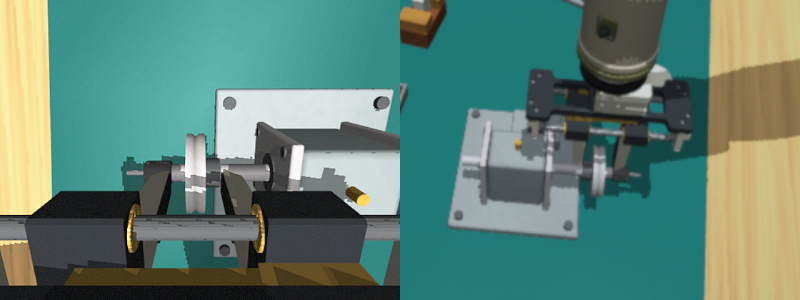

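The crop shows the disc at (195,165) centred between the two fingers at about (150,190) and (235,190), clear of the hub. Next I'll close gently in steps.

Call:
{"api": "apply_moves", "payload": {
  "series": [
    [[0,0,0],[0,0,0]],
    [[0,0,0],[0,0,0]],
    [[0,0,0],[0,0,0]]
  ],
  "claw": 0.25
}}

```text
t: 4.12
tool_pos: [0.445, 0.1986, 0.2676]
orientation: [2.065, 2.366, 0.002]
force: [-0.5, 0.2, -0.2]
opening: 0.0245
gripper_force: 0.0
```

Call:
{"api": "apply_moves", "payload": {
  "series": [
    [[0,0,0],[0,0,0]],
    [[0,0,0],[0,0,0]],
    [[0,0,0],[0,0,0]]
  ],
  "claw": 0.21
}}

```text
t: 4.37
tool_pos: [0.4447, 0.1985, 0.2669]
orientation: [2.066, 2.367, 0.0]
force: [-0.1, 0.9, -0.3]
opening: 0.0196
gripper_force: 0.0
```

Call:
{"api": "apply_moves", "payload": {
  "series": [
    [[0,0,0],[0,0,0]],
    [[0,0,0],[0,0,0]],
    [[0,0,0],[0,0,0]]
  ],
  "claw": 0.19
}}

```text
t: 4.62
tool_pos: [0.4446, 0.1985, 0.2667]
orientation: [-2.066, -2.367, 0.0]
force: [-0.4, -0.2, -0.1]
opening: 0.0175
gripper_force: 0.0
```

Call:
{"api": "apply_moves", "payload": {
  "series": [
    [[0,0,0],[0,0,0]],
    [[0,0,0],[0,0,0]],
    [[0,0,0],[0,0,0]]
  ],
  "claw": 0.172
}}

```text
t: 4.87
tool_pos: [0.4445, 0.1985, 0.2667]
orientation: [-2.065, -2.367, 0.001]
force: [-1.0, -0.4, 1.0]
opening: 0.0158
gripper_force: 0.8
```

Call:
{"api": "apply_moves", "payload": {
  "series": [
    [[0,0,0],[0,0,0]],
    [[0,0,0],[0,0,0]],
    [[0,0,0],[0,0,0]]
  ],
  "claw": 0.16
}}

```text
t: 5.12
tool_pos: [0.4446, 0.1985, 0.2667]
orientation: [-2.066, -2.367, 0.0]
force: [-1.8, -0.1, 0.4]
opening: 0.0149
gripper_force: 0.8
```

Call:
{"api": "apply_moves", "payload": {
  "series": [
    [[0,0,0],[0,0,0]],
    [[0,0,0],[0,0,0]],
    [[0,0,0],[0,0,0]]
  ],
  "claw": 0.145
}}

```text
t: 5.37
tool_pos: [0.4445, 0.1985, 0.2666]
orientation: [-2.065, -2.367, 0.001]
force: [-4.8, -0.8, 1.8]
opening: 0.014
gripper_force: 3.0
```

Call:
{"api": "apply_moves", "payload": {
  "series": [
    [[0,-0.2,0],[0,0,0]],
    [[0,-0.2,0],[0,0,0]],
    [[0,-0.2,0],[0,0,0]],
    [[0,0,0],[0,0,0]]
  ],
  "claw": 0.1,
  "newtons": 15
}}

```text
t: 5.7
tool_pos: [0.4442, 0.1984, 0.2667]
orientation: [2.066, 2.367, 0.001]
force: [-0.1, 0.4, -0.9]
opening: 0.0137
gripper_force: 15.0
```

Call:
{"api": "apply_moves", "payload": {
  "series": [
    [[0,-0.2,0],[0,0,0]],
    [[0,-0.2,0],[0,0,0]],
    [[0,-0.2,0],[0,0,0]],
    [[0,0,0],[0,0,0]]
  ],
  "newtons": 30
}}

```text
t: 6.03
tool_pos: [0.4435, 0.1983, 0.2668]
orientation: [2.066, 2.367, 0.001]
force: [1.7, 0.8, -2.0]
opening: 0.0138
gripper_force: 30.0
```

Call:
{"api": "apply_moves", "payload": {
  "series": [
    [[0,-0.2,0],[0,0,0]],
    [[0,-0.2,0],[0,0,0]],
    [[0,-0.2,0],[0,0,0]],
    [[0,-0.1,0],[0,0,0]],
    [[0,0,0],[0,0,0]]
  ]
}}

```text
t: 6.45
tool_pos: [0.4428, 0.1982, 0.2668]
orientation: [2.066, 2.367, 0.0]
force: [1.8, 0.0, -2.3]
opening: 0.0137
gripper_force: 30.0
```

Call:
{"api": "apply_moves", "payload": {
  "series": [
    [[0,-0.2,0],[0,0,0]],
    [[0,-0.2,0],[0,0,0]],
    [[0,-0.2,0],[0,0,0]],
    [[0,-0.1,0],[0,0,0]],
    [[0,0,0],[0,0,0]]
  ]
}}

```text
t: 6.87
tool_pos: [0.442, 0.1981, 0.2668]
orientation: [2.066, 2.367, -0.0]
force: [0.8, 0.2, -2.1]
opening: 0.014
gripper_force: 30.0
```

Call:
{"api": "apply_moves", "payload": {
  "series": [
    [[0,-0.2,0],[0,0,0]],
    [[0,-0.2,0],[0,0,0]],
    [[0,-0.2,0],[0,0,0]],
    [[0,-0.1,0],[0,0,0]],
    [[0,0,0],[0,0,0]]
  ]
}}

```text
t: 7.28
tool_pos: [0.4414, 0.198, 0.2667]
orientation: [2.066, 2.367, -0.0]
force: [0.9, 0.2, -2.3]
opening: 0.0137
gripper_force: 30.0
```

Call:
{"api": "apply_moves", "payload": {
  "series": [
    [[0,-0.2,0],[0,0,0]],
    [[0,-0.2,0],[0,0,0]],
    [[0,-0.2,0],[0,0,0]],
    [[0,-0.2,0],[0,0,0]],
    [[0,0,0],[0,0,0]]
  ]
}}

```text
t: 7.7
tool_pos: [0.4409, 0.1979, 0.2668]
orientation: [2.065, 2.366, 0.002]
force: [5.9, 1.1, -5.9]
opening: 0.0137
gripper_force: 30.0
```

Call:
{"api": "apply_moves", "payload": {
  "series": [
    [[0,-0.15,0],[0,0,0]],
    [[0,-0.15,0],[0,0,0]],
    [[0,0,0],[0,0,0]]
  ]
}}

```text
t: 7.95
tool_pos: [0.4408, 0.1979, 0.2669]
orientation: [2.065, 2.366, 0.003]
force: [7.5, 1.6, -7.0]
opening: 0.014
gripper_force: 30.0
```

```bash
python3 -c "
from plant import robot
s=robot.read_state();print(s['t'],s['tool_pos']*1000,s['force'],s['wrist_torque'])"
```

```text
7.95 [440.83465454 197.91298832 266.87543132] [ 7.50533917  1.60189394 -6.97826242] [ 0.19052596 -1.29345306  0.03869204]
```

Call:
{"api": "apply_moves", "payload": {
  "series": [
    [[0,-0.2,0],[0,0,0]],
    [[0,-0.2,0],[0,0,0]],
    [[0,-0.2,0],[0,0,0]],
    [[0,0,0],[0,0,0]],
    [[0,0,0],[0,0,0]]
  ]
}}

```text
t: 8.37
tool_pos: [0.4405, 0.1979, 0.2669]
orientation: [2.065, 2.365, 0.004]
force: [9.9, 2.4, -8.8]
opening: 0.0139
gripper_force: 30.0
```

```bash
python3 -c "
from plant import robot
s=robot.read_state();print(s['t'],s['tool_pos']*1000,s['orientation'],s['force'],s['wrist_torque'])"
```

```text
8.3667 [440.54158075 197.85298996 266.9244498 ] [2.06467659 2.36529704 0.00403416] [ 9.86253946  2.39930243 -8.81527251] [ 0.3087419  -1.75484374  0.02326691]
```

Call:
{"api": "apply_moves", "payload": {
  "series": [
    [[0,-0.2,0],[0,0,0]],
    [[0,-0.2,0],[0,0,0]],
    [[0,-0.05,0],[0,0,0]],
    [[0,0,0],[0,0,0]],
    [[0,0,0],[0,0,0]]
  ]
}}

```text
t: 8.78
tool_pos: [0.4403, 0.1978, 0.267]
orientation: [2.064, 2.365, 0.005]
force: [12.4, 2.4, -11.2]
opening: 0.0138
gripper_force: 30.0
```

```bash
cat > s.py <<'E'
from plant import robot
import numpy as np,sys
from scipy.spatial.transform import Rotation as R
s=robot.read_state();a=np.radians(float(sys.argv[1]));u=np.array([np.cos(a),np.sin(a),0])
g=s['tool_pos']+R.from_rotvec(s['orientation']).apply([0,0,.172])
print(s['t'],"axialF",round(u@s['force'],2),"tcp",(u@s['tool_pos']*1000).round(2),"tip axial",(u@g*1000).round(2),s['force'].round(1))
E
python3 s.py 7.8
```

```text
8.7833 axialF 12.64 tcp 463.12 tip axial 463.82 [ 12.4   2.4 -11.2]
```

Call:
{"api": "apply_moves", "payload": {
  "series": [
    [[0,0.4,0],[0,0,0]],
    [[0,0.4,0],[0,0,0]],
    [[0,0.4,0],[0,0,0]],
    [[0,0.4,0],[0,0,0]],
    [[0,0.4,0],[0,0,0]],
    [[0,0.4,0],[0,0,0]],
    [[0,0.4,0],[0,0,0]],
    [[0,0.4,0],[0,0,0]],
    [[0,0.4,0],[0,0,0]],
    [[0,0.4,0],[0,0,0]],
    [[0,0,0],[0,0,0]]
  ]
}}

```text
t: 9.7
tool_pos: [0.4431, 0.1983, 0.2667]
orientation: [-2.066, -2.367, 0.001]
force: [-1.5, -0.6, -0.7]
opening: 0.0137
gripper_force: 30.0
```

```bash
python3 s.py 7.8
```

```text
9.7 axialF -1.57 tcp 465.94 tip axial 465.87 [-1.5 -0.6 -0.7]
```

Call:
{"api": "apply_moves", "payload": {
  "series": [
    [[0,0.3,0],[0,0,0]],
    [[0,0.3,0],[0,0,0]],
    [[0,0.3,0],[0,0,0]],
    [[0,0.3,0],[0,0,0]],
    [[0,0.3,0],[0,0,0]],
    [[0,0,0],[0,0,0]]
  ]
}}

```text
t: 10.2
tool_pos: [0.4445, 0.1985, 0.2667]
orientation: [-2.065, -2.367, 0.001]
force: [-3.8, -0.4, 1.2]
opening: 0.0139
gripper_force: 30.0
```

```bash
python3 s.py 7.8
```

```text
10.2 axialF -3.85 tcp 467.35 tip axial 467.22 [-3.8 -0.4  1.2]
```

Call:
{"api": "apply_moves", "payload": {
  "series": [
    [[0,0.3,0],[0,0,0]],
    [[0,0.3,0],[0,0,0]],
    [[0,0.1,0],[0,0,0]],
    [[0,0,0],[0,0,0]]
  ]
}}

```text
t: 10.53
tool_pos: [0.4448, 0.1985, 0.2666]
orientation: [-2.065, -2.366, 0.003]
force: [-7.5, -1.9, 5.2]
opening: 0.0137
gripper_force: 30.0
```

```bash
python3 s.py 7.8
```

```text
10.5333 axialF -7.73 tcp 467.67 tip axial 467.31 [-7.5 -1.9  5.2]
```

Call:
{"api": "apply_moves", "payload": {
  "series": [
    [[0,0.3,0],[0,0,0]],
    [[0,0.3,0],[0,0,0]],
    [[0,0.2,0],[0,0,0]],
    [[0,0,0],[0,0,0]],
    [[0,0,0],[0,0,0]]
  ]
}}

```text
t: 10.95
tool_pos: [0.4452, 0.1986, 0.2665]
orientation: [-2.064, -2.365, 0.005]
force: [-10.8, -2.8, 8.9]
opening: 0.0135
gripper_force: 30.0
```

```bash
python3 s.py 7.8
```

```text
10.95 axialF -11.08 tcp 468.05 tip axial 467.43 [-10.8  -2.8   8.9]
```

Call:
{"api": "apply_moves", "payload": {
  "series": [
    [[0,0.25,0],[0,0,0]],
    [[0,0,0],[0,0,0]],
    [[0,0,0],[0,0,0]]
  ]
}}

```text
t: 11.2
tool_pos: [0.4453, 0.1986, 0.2665]
orientation: [-2.064, -2.365, 0.005]
force: [-12.3, -2.1, 8.7]
opening: 0.0134
gripper_force: 30.0
```

Call:
{"api": "apply_moves", "payload": {
  "series": [
    [[0,-0.4,0],[0,0,0]],
    [[0,-0.4,0],[0,0,0]],
    [[0,-0.4,0],[0,0,0]],
    [[0,-0.4,0],[0,0,0]],
    [[0,-0.4,0],[0,0,0]],
    [[0,-0.4,0],[0,0,0]],
    [[0,-0.4,0],[0,0,0]],
    [[0,0,0],[0,0,0]]
  ]
}}

```text
t: 11.87
tool_pos: [0.444, 0.1984, 0.2668]
orientation: [2.065, 2.366, 0.002]
force: [1.2, 0.7, -2.3]
opening: 0.0136
gripper_force: 30.0
```

Call:
{"api": "apply_moves", "payload": {
  "series": [
    [[0,0,0],[0,0,0]],
    [[0,0,0],[0,0,0]],
    [[0,0,0],[0,0,0]]
  ],
  "claw": 0.19,
  "newtons": 10
}}

```text
t: 12.12
tool_pos: [0.4438, 0.1984, 0.2669]
orientation: [2.066, 2.367, 0.001]
force: [0.1, 0.5, 0.3]
opening: 0.0175
gripper_force: 0.0
```

Call:
{"api": "apply_moves", "payload": {
  "series": [
    [[0,0,0],[0,0,0]],
    [[0,0,0],[0,0,0]],
    [[0,0,-10],[0,0,0]],
    [[0,0,-20],[0,0,0]],
    [[0,0,-20],[0,0,0]],
    [[0,0,-20],[0,0,0]],
    [[0,0,-10],[0,0,0]]
  ],
  "claw": 0.35
}}

```text
t: 12.7
tool_pos: [0.4442, 0.1986, 0.3503]
orientation: [2.064, 2.365, 0.005]
force: [0.1, -0.6, -0.2]
opening: 0.0327
gripper_force: 0.0
```

Call:
{"api": "apply_moves", "payload": {
  "series": [
    [[-16.7,16.4,0],[0,0,0]],
    [[-16.7,16.4,0],[0,0,0]],
    [[-16.7,16.4,0],[0,0,0]],
    [[-16.7,16.4,0],[0,0,0]],
    [[-16.5,16.4,0],[0,0,0]],
    [[0,0,0],[0,0,0]],
    [[0,0,0],[0,0,0]]
  ],
  "claw": 0.5
}}

```text
t: 13.28
tool_pos: [0.5366, 0.1262, 0.3466]
orientation: [-2.068, -2.365, 0.001]
force: [0.4, 0.2, 0.3]
opening: 0.0466
gripper_force: 0.0
```

Run:
```python
from h import *
s=robot.read_state();print(s['t'],s['tool_pos'],s['force'],s['opening'])
a=robot.read_camera("wrist")[0];b=robot.read_camera("side")[0]
cv2.imwrite("pics/w2.png",np.hstack([cv2.resize(a,(400,300)),cv2.resize(b[200:420,200:500],(400,300))]))
```

```text
13.2833 [0.53663364 0.12617485 0.34658336] [0.36487974 0.19370469 0.31438819] 0.04658495222194722
```

View pics/w2.png

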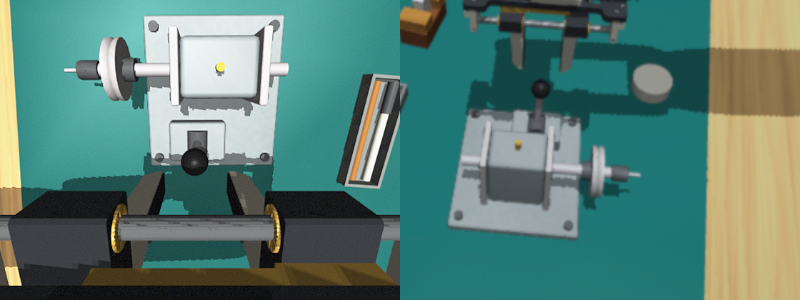

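The ball at (195,160) sits centred between the open fingers, which are above it. I'll lower over it and sweep it to the nose side.

Call:
{"api": "apply_moves", "payload": {
  "series": [
    [[0,0,14],[0,0,0]],
    [[0,0,18],[0,0,0]],
    [[0,0,18],[0,0,0]],
    [[0,0,12],[0,0,0]],
    [[0,0,6],[0,0,0]],
    [[0,0,0],[0,0,0]]
  ]
}}

```text
t: 13.88
tool_pos: [0.5351, 0.1273, 0.2771]
orientation: [-2.064, -2.366, 0.003]
force: [-0.4, 0.2, -0.2]
opening: 0.0462
gripper_force: 0.0
```

Call:
{"api": "apply_moves", "payload": {
  "series": [
    [[0,-5,0],[0,0,0]],
    [[0,-5,0],[0,0,0]],
    [[0,-5,0],[0,0,0]],
    [[0,-5,0],[0,0,0]],
    [[0,-5,0],[0,0,0]],
    [[0,-5,0],[0,0,0]],
    [[0,-5,0],[0,0,0]],
    [[0,-4,0],[0,0,0]],
    [[0,-1,0],[0,0,0]],
    [[0,0,0],[0,0,0]]
  ]
}}

```text
t: 14.72
tool_pos: [0.4961, 0.1214, 0.2786]
orientation: [-2.066, -2.367, 0.0]
force: [0.2, 0.9, -0.8]
opening: 0.0465
gripper_force: 0.0
```

```bash
python3 s.py 7.8
```

```text
14.7167 axialF 0.31 tcp 508.04 tip axial 507.97 [ 0.2  0.9 -0.8]
```

Call:
{"api": "apply_moves", "payload": {
  "series": [
    [[0,-1,0],[0,0,0]],
    [[0,-1,0],[0,0,0]],
    [[0,-1,0],[0,0,0]],
    [[0,-1,0],[0,0,0]],
    [[0,-0.5,0],[0,0,0]],
    [[0,0,0],[0,0,0]]
  ]
}}

```text
t: 15.22
tool_pos: [0.492, 0.1209, 0.2787]
orientation: [-2.066, -2.367, 0.0]
force: [0.7, -0.0, -0.2]
opening: 0.0463
gripper_force: 0.2
```

```bash
python3 s.py 7.8
```

```text
15.2167 axialF 0.68 tcp 503.85 tip axial 503.83 [ 0.7 -0.  -0.2]
```

Call:
{"api": "apply_moves", "payload": {
  "series": [
    [[0,-0.8,0],[0,0,0]],
    [[0,-0.7,0],[0,0,0]],
    [[0,0,0],[0,0,0]]
  ]
}}

```text
t: 15.47
tool_pos: [0.4905, 0.1207, 0.2787]
orientation: [-2.066, -2.367, 0.0]
force: [0.7, 0.6, -0.7]
opening: 0.0462
gripper_force: 0.3
```

```bash
python3 s.py 7.8
```

```text
15.4667 axialF 0.75 tcp 502.34 tip axial 502.33 [ 0.7  0.6 -0.7]
```

Call:
{"api": "apply_moves", "payload": {
  "series": [
    [[0,-0.8,0],[0,0,0]],
    [[0,-0.7,0],[0,0,0]],
    [[0,0,0],[0,0,0]]
  ]
}}

```text
t: 15.72
tool_pos: [0.4895, 0.1205, 0.2788]
orientation: [2.065, 2.366, 0.002]
force: [5.8, 0.3, -3.3]
opening: 0.047
gripper_force: 2.7
```

Call:
{"api": "apply_moves", "payload": {
  "series": [
    [[0,-0.5,0],[0,0,0]],
    [[0,0,0],[0,0,0]]
  ]
}}

```text
t: 15.88
tool_pos: [0.4892, 0.1205, 0.2789]
orientation: [2.065, 2.366, 0.003]
force: [7.6, 2.0, -6.1]
opening: 0.0466
gripper_force: 3.9
```

```bash
python3 s.py 7.8
```

```text
15.8833 axialF 7.81 tcp 501.03 tip axial 501.49 [ 7.6  2.  -6.1]
```

Call:
{"api": "apply_moves", "payload": {
  "series": [
    [[0,3,0],[0,0,0]],
    [[0,4,0],[0,0,0]],
    [[0,3,0],[0,0,0]],
    [[0,0,0],[0,0,0]],
    [[0,0,-10],[0,0,0]],
    [[0,0,-20],[0,0,0]],
    [[0,0,-20],[0,0,0]],
    [[0,0,-16],[0,0,0]]
  ]
}}

```text
t: 16.55
tool_pos: [0.4985, 0.1218, 0.3468]
orientation: [2.065, 2.367, 0.001]
force: [0.5, -0.7, 1.6]
opening: 0.0465
gripper_force: 0.0
```

Call:
{"api": "apply_moves", "payload": {
  "series": [
    [[0,0,0],[0,0,0.1148]],
    [[0,0,0],[0,0,0.1148]],
    [[0,0,0],[0,0,0.1148]],
    [[0,0,0],[0,0,0.1148]],
    [[0,0,0],[0,0,0]]
  ],
  "claw": 0.4,
  "newtons": 3
}}

```text
t: 16.97
tool_pos: [0.4985, 0.1218, 0.3456]
orientation: [2.555, 1.828, 0.001]
force: [0.1, -0.9, 0.3]
opening: 0.0372
gripper_force: 0.0
```

Run:
```python
from h import *
from scipy.spatial.transform import Rotation as R
s=robot.read_state();M=R.from_rotvec(s['orientation']).as_matrix();print(s['t'],s['tool_pos'],np.degrees(np.arctan2(M[1,1],M[0,1])),s['force'])
print("shift to disc R (tool mm)",(M.T@(np.array([.4663,-.2149,.2665])-s['tool_pos'])*1000).round(1))
# lever L check
p,d=robot.read_camera("side");c=robot.calibration("side")
m=((p.max(2)<45)).astype(np.uint8);
P,u,v=cloud(d,c);L=P-np.array([.5475,.2143,0]);a=np.radians(7.8)
x=L[:,0]*np.cos(a)+L[:,1]*np.sin(a);y=-L[:,0]*np.sin(a)+L[:,1]*np.cos(a)
k=(abs(y+.085)<.02)&(abs(x+.02)<.07)&(P[:,2]>.085)&(P[:,2]<.135);print("ball L local",k.sum(),np.median(x[k]),np.median(y[k]),P[k,2].max())
```

```text
16.9667 [0.49847038 0.12175332 0.34556117] -18.850906586769597 [ 0.11442228 -0.85806476  0.27335473]
shift to disc R (tool mm) [-329.    78.3   79. ]
ball L local 174 -0.05663961147255428 -0.07818164359863822 0.11636301402400183
```

Call:
{"api": "apply_moves", "payload": {
  "series": [
    [[-36.5,8.7,0],[0,0,0]],
    [[-36.5,8.7,0],[0,0,0]],
    [[-36.5,8.7,0],[0,0,0]],
    [[-36.5,8.7,0],[0,0,0]],
    [[-36.5,8.7,0],[0,0,0]],
    [[-36.5,8.7,0],[0,0,0]],
    [[-36.5,8.7,0],[0,0,0]],
    [[-36.5,8.7,0],[0,0,0]],
    [[-36.8,8.7,0],[0,0,0]],
    [[0,0,0],[0,0,0]],
    [[0,0,0],[0,0,0]]
  ]
}}

```text
t: 17.93
tool_pos: [0.4677, -0.2166, 0.345]
orientation: [-2.55, -1.835, 0.0]
force: [-0.5, 0.5, 0.6]
opening: 0.0372
gripper_force: 0.0
```

Run:
```python
from h import *
s=robot.read_state();print(s['t'],s['tool_pos'],s['force'],s['opening'])
c=robot.calibration("wrist");a,d=robot.read_camera("wrist");b=robot.read_camera("scene")[0]
cv2.imwrite("pics/w3.png",np.hstack([cv2.resize(a,(400,300)),cv2.resize(b[180:400,80:380],(400,300))]))
P,u,v=cloud(d,c);t=np.radians(-18.5);R=np.array([[np.cos(t),-np.sin(t)],[np.sin(t),np.cos(t)]])
L=np.c_[(P[:,:2]-(.5696,-.2495))@R,P[:,2]]*1000
m=(abs(L[:,0]+109)<20)&(abs(L[:,1])<30)&(L[:,2]>78)&(L[:,2]<100)
print(m.sum(),np.percentile(L[m][:,0],[2,50,98]).round(1),"hand local",((s['tool_pos'][:2]-(.5696,-.2495))@R*1000).round(1))
```

```text
17.9333 [ 0.46773603 -0.21662351  0.34496919] [-0.46443252  0.48026417  0.56385722] 0.03718580392254358
1291 [-115.9 -109.3 -102.7] hand local [-107.    -1.1]
```

View pics/w3.png

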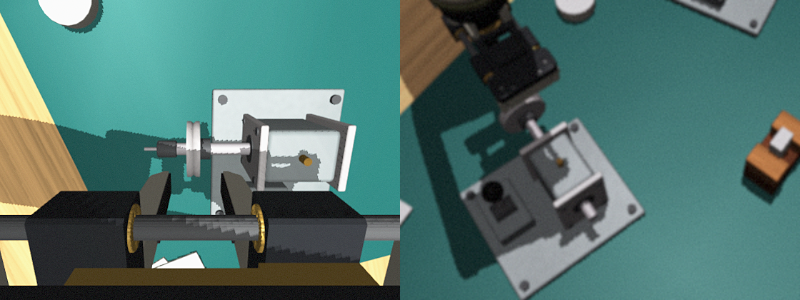

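The disc at (193,148) is between the fingers, with its centre at local -109.3. I'll shift the hand 2.3 mm to the nose side, descend and close in steps.

Call:
{"api": "apply_moves", "payload": {
  "series": [
    [[1,-2.3,8],[0,0,0]],
    [[0,0,16],[0,0,0]],
    [[0,0,18],[0,0,0]],
    [[0,0,16],[0,0,0]],
    [[0,0,12],[0,0,0]],
    [[0,0,8],[0,0,0]],
    [[0,0,0],[0,0,0]],
    [[0,0,0],[0,0,0]]
  ]
}}

```text
t: 18.7
tool_pos: [0.4665, -0.2127, 0.2666]
orientation: [-2.549, -1.836, 0.0]
force: [-0.2, 0.1, -0.3]
opening: 0.0374
gripper_force: 0.0
```

Call:
{"api": "apply_moves", "payload": {
  "series": [
    [[0,0,0],[0,0,0]],
    [[0,0,0],[0,0,0]],
    [[0,0,0],[0,0,0]]
  ],
  "claw": 0.24
}}

```text
t: 18.95
tool_pos: [0.4668, -0.2134, 0.2678]
orientation: [2.549, 1.834, 0.001]
force: [-0.2, -0.1, -0.8]
opening: 0.024
gripper_force: 0.0
```

Call:
{"api": "apply_moves", "payload": {
  "series": [
    [[0,0,0],[0,0,0]],
    [[0,0,0],[0,0,0]],
    [[0,0,0],[0,0,0]]
  ],
  "claw": 0.205
}}

```text
t: 19.2
tool_pos: [0.4664, -0.2133, 0.267]
orientation: [2.55, 1.834, 0.0]
force: [0.9, 0.4, -0.6]
opening: 0.0197
gripper_force: 0.0
```

Call:
{"api": "apply_moves", "payload": {
  "series": [
    [[0,0,0],[0,0,0]],
    [[0,0,0],[0,0,0]],
    [[0,0,0],[0,0,0]]
  ],
  "claw": 0.185
}}

```text
t: 19.45
tool_pos: [0.4663, -0.2132, 0.2667]
orientation: [-2.55, -1.835, 0.0]
force: [-0.0, -0.0, -0.2]
opening: 0.017
gripper_force: 0.0
```

Call:
{"api": "apply_moves", "payload": {
  "series": [
    [[0,0,0],[0,0,0]],
    [[0,0,0],[0,0,0]],
    [[0,0,0],[0,0,0]]
  ],
  "claw": 0.17
}}

```text
t: 19.7
tool_pos: [0.4664, -0.2132, 0.2667]
orientation: [-2.55, -1.835, 0.0]
force: [-0.3, -0.9, 0.7]
opening: 0.0158
gripper_force: 0.0
```

Call:
{"api": "apply_moves", "payload": {
  "series": [
    [[0,0,0],[0,0,0]],
    [[0,0,0],[0,0,0]],
    [[0,0,0],[0,0,0]]
  ],
  "claw": 0.158
}}

```text
t: 19.95
tool_pos: [0.4664, -0.2132, 0.2667]
orientation: [-2.55, -1.835, -0.0]
force: [0.5, -0.3, -0.3]
opening: 0.0149
gripper_force: 0.0
```

Call:
{"api": "apply_moves", "payload": {
  "series": [
    [[0,0,0],[0,0,0]],
    [[0,0,0],[0,0,0]],
    [[0,0,0],[0,0,0]]
  ],
  "claw": 0.145
}}

```text
t: 20.2
tool_pos: [0.4663, -0.2131, 0.2667]
orientation: [-2.55, -1.835, 0.0]
force: [-1.3, 0.1, 0.5]
opening: 0.0143
gripper_force: 3.0
```

```bash
python3 s.py -18.5
```

```text
20.2 axialF -1.28 tcp 509.82 tip axial 509.75 [-1.3  0.1  0.5]
```

Call:
{"api": "apply_moves", "payload": {
  "series": [
    [[0,0,0],[0,0,0]],
    [[0,0,0],[0,0,0]]
  ],
  "claw": 0.1,
  "newtons": 15
}}

```text
t: 20.37
tool_pos: [0.4663, -0.2132, 0.2667]
orientation: [-2.55, -1.835, 0.0]
force: [-1.2, 0.9, 1.1]
opening: 0.0141
gripper_force: 15.0
```

Call:
{"api": "apply_moves", "payload": {
  "series": [
    [[0,-0.2,0],[0,0,0]],
    [[0,-0.2,0],[0,0,0]],
    [[0,-0.3,0],[0,0,0]],
    [[0,-0.3,0],[0,0,0]],
    [[0,0,0],[0,0,0]]
  ],
  "newtons": 30
}}

```text
t: 20.78
tool_pos: [0.4655, -0.2129, 0.2668]
orientation: [2.55, 1.835, 0.0]
force: [1.5, -1.0, -1.3]
opening: 0.014
gripper_force: 30.0
```

```bash
python3 s.py -18.5
```

```text
20.7833 axialF 1.75 tcp 508.99 tip axial 509.06 [ 1.5 -1.  -1.3]
```

Call:
{"api": "apply_moves", "payload": {
  "series": [
    [[0,-0.3,0],[0,0,0]],
    [[0,-0.3,0],[0,0,0]],
    [[0,-0.3,0],[0,0,0]],
    [[0,-0.3,0],[0,0,0]],
    [[0,-0.2,0],[0,0,0]],
    [[0,0,0],[0,0,0]]
  ]
}}

```text
t: 21.28
tool_pos: [0.4641, -0.2124, 0.2668]
orientation: [2.55, 1.835, 0.0]
force: [0.7, -0.2, -0.2]
opening: 0.0138
gripper_force: 30.0
```

```bash
python3 s.py -18.5
```

```text
21.2833 axialF 0.74 tcp 507.5 tip axial 507.51 [ 0.7 -0.2 -0.2]
```

Call:
{"api": "apply_moves", "payload": {
  "series": [
    [[0,-0.3,0],[0,0,0]],
    [[0,-0.3,0],[0,0,0]],
    [[0,-0.3,0],[0,0,0]],
    [[0,-0.3,0],[0,0,0]],
    [[0,-0.2,0],[0,0,0]],
    [[0,0,0],[0,0,0]]
  ]
}}

```text
t: 21.78
tool_pos: [0.4627, -0.212, 0.2667]
orientation: [-2.55, -1.835, 0.0]
force: [0.4, 0.5, 0.0]
opening: 0.0138
gripper_force: 30.0
```

```bash
python3 s.py -18.5
```

```text
21.7833 axialF 0.19 tcp 506.08 tip axial 506.07 [0.4 0.5 0. ]
```

Call:
{"api": "apply_moves", "payload": {
  "series": [
    [[0,-0.3,0],[0,0,0]],
    [[0,-0.3,0],[0,0,0]],
    [[0,-0.3,0],[0,0,0]],
    [[0,-0.3,0],[0,0,0]],
    [[0,-0.2,0],[0,0,0]],
    [[0,0,0],[0,0,0]]
  ]
}}

```text
t: 22.28
tool_pos: [0.462, -0.2118, 0.2669]
orientation: [2.549, 1.833, 0.002]
force: [7.5, -2.6, -5.2]
opening: 0.0139
gripper_force: 30.0
```

```bash
python3 s.py -18.5
```

```text
22.2833 axialF 7.96 tcp 505.34 tip axial 505.77 [ 7.5 -2.6 -5.2]
```

Stop felt at the nose side. Next I'll bring it to about 10 N on the stop, which is about 12 N including the drag.

Call:
{"api": "apply_moves", "payload": {
  "series": [
    [[0,-0.3,0],[0,0,0]],
    [[0,-0.3,0],[0,0,0]],
    [[0,-0.2,0],[0,0,0]],
    [[0,0,0],[0,0,0]],
    [[0,0,0],[0,0,0]]
  ]
}}

```text
t: 22.7
tool_pos: [0.4617, -0.2116, 0.267]
orientation: [2.548, 1.833, 0.003]
force: [11.3, -3.8, -9.5]
opening: 0.0136
gripper_force: 30.0
```

```bash
python3 s.py -18.5
```

```text
22.7 axialF 11.9 tcp 504.97 tip axial 505.66 [11.3 -3.8 -9.5]
```

Call:
{"api": "apply_moves", "payload": {
  "series": [
    [[0,0.4,0],[0,0,0]],
    [[0,0.5,0],[0,0,0]],
    [[0,0.5,0],[0,0,0]],
    [[0,0.5,0],[0,0,0]],
    [[0,0.5,0],[0,0,0]],
    [[0,0.5,0],[0,0,0]],
    [[0,0.5,0],[0,0,0]],
    [[0,0.5,0],[0,0,0]],
    [[0,0.5,0],[0,0,0]],
    [[0,0.5,0],[0,0,0]],
    [[0,0.5,0],[0,0,0]],
    [[0,0,0],[0,0,0]]
  ]
}}

```text
t: 23.7
tool_pos: [0.4658, -0.213, 0.2667]
orientation: [-2.55, -1.835, -0.0]
force: [-1.3, 0.6, 1.2]
opening: 0.0139
gripper_force: 30.0
```

```bash
python3 s.py -18.5
```

```text
23.7 axialF -1.44 tcp 509.37 tip axial 509.36 [-1.3  0.6  1.2]
```

Call:
{"api": "apply_moves", "payload": {
  "series": [
    [[0,0.3,0],[0,0,0]],
    [[0,0.3,0],[0,0,0]],
    [[0,0.3,0],[0,0,0]],
    [[0,0.3,0],[0,0,0]],
    [[0,0.3,0],[0,0,0]],
    [[0,0,0],[0,0,0]]
  ]
}}

```text
t: 24.2
tool_pos: [0.4673, -0.2135, 0.2667]
orientation: [-2.55, -1.835, -0.0]
force: [-1.4, -0.3, -0.3]
opening: 0.014
gripper_force: 30.0
```

```bash
python3 s.py -18.5
```

```text
24.2 axialF -1.25 tcp 510.87 tip axial 510.87 [-1.4 -0.3 -0.3]
```

Call:
{"api": "apply_moves", "payload": {
  "series": [
    [[0,0.3,0],[0,0,0]],
    [[0,0.3,0],[0,0,0]],
    [[0,0.3,0],[0,0,0]],
    [[0,0.3,0],[0,0,0]],
    [[0,0.3,0],[0,0,0]],
    [[0,0,0],[0,0,0]]
  ]
}}

```text
t: 24.7
tool_pos: [0.4682, -0.2138, 0.2666]
orientation: [-2.549, -1.834, 0.002]
force: [-6.7, 2.8, 4.0]
opening: 0.0138
gripper_force: 30.0
```

```bash
python3 s.py -18.5
```

```text
24.7 axialF -7.21 tcp 511.83 tip axial 511.48 [-6.7  2.8  4. ]
```

Call:
{"api": "apply_moves", "payload": {
  "series": [
    [[0,0.3,0],[0,0,0]],
    [[0,0.3,0],[0,0,0]],
    [[0,0.35,0],[0,0,0]],
    [[0,0,0],[0,0,0]],
    [[0,0,0],[0,0,0]]
  ]
}}

```text
t: 25.12
tool_pos: [0.4686, -0.2139, 0.2665]
orientation: [-2.548, -1.833, 0.003]
force: [-10.6, 3.8, 7.7]
opening: 0.014
gripper_force: 30.0
```

```bash
python3 s.py -18.5
```

```text
25.1167 axialF -11.27 tcp 512.27 tip axial 511.61 [-10.6   3.8   7.7]
```

Call:
{"api": "apply_moves", "payload": {
  "series": [
    [[0,0.2,0],[0,0,0]],
    [[0,0,0],[0,0,0]],
    [[0,0,0],[0,0,0]]
  ]
}}

```text
t: 25.37
tool_pos: [0.4687, -0.214, 0.2665]
orientation: [-2.547, -1.833, 0.004]
force: [-11.7, 4.7, 8.8]
opening: 0.0133
gripper_force: 30.0
```

```bash
python3 s.py -18.5
```

```text
25.3667 axialF -12.55 tcp 512.34 tip axial 511.6 [-11.7   4.7   8.8]
```

Call:
{"api": "apply_moves", "payload": {
  "series": [
    [[0,-0.4,0],[0,0,0]],
    [[0,-0.4,0],[0,0,0]],
    [[0,-0.4,0],[0,0,0]],
    [[0,-0.4,0],[0,0,0]],
    [[0,-0.4,0],[0,0,0]],
    [[0,-0.4,0],[0,0,0]],
    [[0,-0.4,0],[0,0,0]],
    [[0,-0.4,0],[0,0,0]],
    [[0,0,0],[0,0,0]]
  ]
}}

```text
t: 26.12
tool_pos: [0.4669, -0.2134, 0.2668]
orientation: [2.55, 1.834, 0.001]
force: [1.4, 0.1, -1.4]
opening: 0.0137
gripper_force: 30.0
```

Call:
{"api": "apply_moves", "payload": {
  "series": [
    [[0,0,0],[0,0,0]],
    [[0,0,0],[0,0,0]],
    [[0,0,0],[0,0,0]]
  ],
  "claw": 0.19,
  "newtons": 10
}}

```text
t: 26.37
tool_pos: [0.4667, -0.2134, 0.2668]
orientation: [2.55, 1.835, 0.0]
force: [-0.3, -0.3, -0.4]
opening: 0.0175
gripper_force: 0.0
```

Call:
{"api": "apply_moves", "payload": {
  "series": [
    [[0,0,0],[0,0,0]],
    [[0,0,0],[0,0,0]],
    [[0,0,-10],[0,0,0]],
    [[0,0,-20],[0,0,0]],
    [[0,0,-20],[0,0,0]],
    [[0,0,-20],[0,0,0]],
    [[0,0,-10],[0,0,0]],
    [[0,0,0],[0,0,0]]
  ],
  "claw": 0.35
}}

```text
t: 27.03
tool_pos: [0.4676, -0.2138, 0.3503]
orientation: [2.546, 1.832, 0.004]
force: [0.2, -0.4, 0.2]
opening: 0.0322
gripper_force: 0.0
```

Run:
```python
from h import *
from scipy.spatial.transform import Rotation as R
s=robot.read_state();M=R.from_rotvec(s['orientation']).as_matrix();print(s['t'],s['tool_pos'],s['opening'],s['force'])
t=np.radians(-18.5);r=np.array([[np.cos(t),-np.sin(t)],[np.sin(t),np.cos(t)]])
b=r@[-.0137,-.085]+(.5696,-.2495)
print(b,(M.T@(np.r_[b,.2785]-s['tool_pos'])*1000).round(1))
```

```text
27.0333 [ 0.46757303 -0.21380568  0.35033117] 0.032194888131076814 [ 0.15544607 -0.38401186  0.18835004]
[ 0.52963707 -0.32576044] [-86.3  94.   72.4]
```

Call:
{"api": "apply_moves", "payload": {
  "series": [
    [[-17.2,18.8,0],[0,0,0]],
    [[-17.2,18.8,0],[0,0,0]],
    [[-17.2,18.8,0],[0,0,0]],
    [[-17.2,18.8,0],[0,0,0]],
    [[-17.2,18.8,0],[0,0,0]],
    [[0,0,0],[0,0,0]],
    [[0,0,0],[0,0,0]]
  ],
  "claw": 0.5
}}

```text
t: 27.62
tool_pos: [0.5283, -0.3254, 0.3447]
orientation: [-2.549, -1.831, 0.001]
force: [-0.7, 0.2, 0.5]
opening: 0.0464
gripper_force: 0.0
```

Run:
```python
from h import *
s=robot.read_state();print(s['t'],s['tool_pos'],s['force'],s['opening'])
a=robot.read_camera("wrist")[0];b=robot.read_camera("scene")[0]
cv2.imwrite("pics/w4.png",np.hstack([cv2.resize(a,(400,300)),cv2.resize(b[180:400,80:380],(400,300))]))
```

```text
27.6167 [ 0.52831085 -0.32541645  0.3446816 ] [-0.68470789  0.22888347  0.51463288] 0.04638814123965105
```

View pics/w4.png

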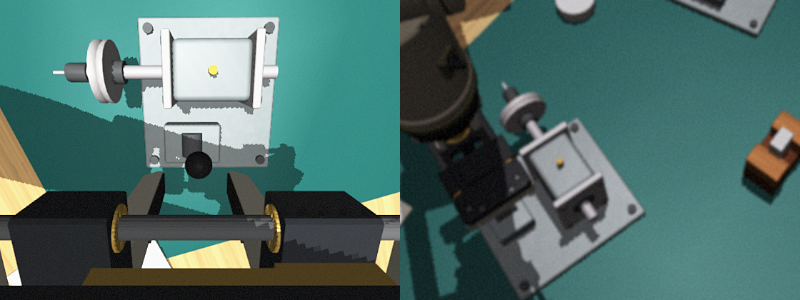

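The ball at (199,165) is between the fingers. I'll lower over it and sweep towards the nose.

Call:
{"api": "apply_moves", "payload": {
  "series": [
    [[0,0.5,14],[0,0,0]],
    [[0,0,18],[0,0,0]],
    [[0,0,18],[0,0,0]],
    [[0,0,11],[0,0,0]],
    [[0,0,5],[0,0,0]],
    [[0,0,0],[0,0,0]]
  ]
}}

```text
t: 28.22
tool_pos: [0.5283, -0.324, 0.2788]
orientation: [-2.547, -1.834, 0.001]
force: [0.1, -0.2, 0.1]
opening: 0.0462
gripper_force: 0.0
```

Call:
{"api": "apply_moves", "payload": {
  "series": [
    [[0,-5,0],[0,0,0]],
    [[0,-5,0],[0,0,0]],
    [[0,-5,0],[0,0,0]],
    [[0,-5,0],[0,0,0]],
    [[0,-5,0],[0,0,0]],
    [[0,-5,0],[0,0,0]],
    [[0,-5,0],[0,0,0]],
    [[0,-5,0],[0,0,0]],
    [[0,-4,0],[0,0,0]],
    [[0,-3,0],[0,0,0]],
    [[0,-1,0],[0,0,0]],
    [[0,0,0],[0,0,0]]
  ]
}}

```text
t: 29.22
tool_pos: [0.4832, -0.3095, 0.2806]
orientation: [-2.55, -1.834, 0.0]
force: [-0.6, -0.1, -0.5]
opening: 0.0466
gripper_force: 0.0
```

```bash
python3 s.py -18.5; python3 -c "
import numpy as np;a=np.radians(-18.5);print('origin axial',569.6*np.cos(a)-249.5*np.sin(a))"
```

```text
29.2167 axialF -0.55 tcp 556.41 tip axial 556.34 [-0.6 -0.1 -0.5]
origin axial 619.3326657785217
```

Local centre is at −62.9, and the stop should come near −69.

Call:
{"api": "apply_moves", "payload": {
  "series": [
    [[0,-1,0],[0,0,0]],
    [[0,-1,0],[0,0,0]],
    [[0,-1,0],[0,0,0]],
    [[0,-1,0],[0,0,0]],
    [[0,-1,0],[0,0,0]],
    [[0,-0.5,0],[0,0,0]],
    [[0,0,0],[0,0,0]]
  ]
}}

```text
t: 29.8
tool_pos: [0.4781, -0.3078, 0.2807]
orientation: [-2.55, -1.835, 0.0]
force: [-0.3, -0.1, 0.6]
opening: 0.0464
gripper_force: 0.2
```

Call:
{"api": "apply_moves", "payload": {
  "series": [
    [[0,-0.8,0],[0,0,0]],
    [[0,-0.7,0],[0,0,0]],
    [[0,0,0],[0,0,0]]
  ]
}}

```text
t: 30.05
tool_pos: [0.4769, -0.3074, 0.2808]
orientation: [2.55, 1.834, 0.001]
force: [3.1, -1.3, -1.0]
opening: 0.0464
gripper_force: 1.4
```

Call:
{"api": "apply_moves", "payload": {
  "series": [
    [[0,-0.5,0],[0,0,0]],
    [[0,-0.4,0],[0,0,0]],
    [[0,0,0],[0,0,0]]
  ]
}}

```text
t: 30.3
tool_pos: [0.4765, -0.3073, 0.2808]
orientation: [2.549, 1.834, 0.002]
force: [6.6, -2.8, -4.9]
opening: 0.0469
gripper_force: 3.6
```

Call:
{"api": "apply_moves", "payload": {
  "series": [
    [[0,3,0],[0,0,0]],
    [[0,4,0],[0,0,0]],
    [[0,3,0],[0,0,0]],
    [[0,0,0],[0,0,0]],
    [[0,0,-10],[0,0,0]],
    [[0,0,-20],[0,0,0]],
    [[0,0,-20],[0,0,0]],
    [[0,0,-20],[0,0,0]],
    [[0,0,-20],[0,0,0]],
    [[0,0,-10],[0,0,0]],
    [[0,0,0],[0,0,0]]
  ]
}}

```text
t: 31.22
tool_pos: [0.486, -0.3108, 0.3846]
orientation: [2.546, 1.831, 0.002]
force: [-0.4, -0.2, 0.2]
opening: 0.0467
gripper_force: 0.0
```

Run:
```python
from h import *
s=robot.read_state();print(s['t'],s['tool_pos'],s['force'])
for cam in("side","scene"):
  p,d=robot.read_camera(cam);c=robot.calibration(cam);cv2.imwrite(f"pics/{cam}9.png",p);P,u,v=cloud(d,c)
  for n,o,a in(("L",(.5475,.2143),7.8),("R",(.5696,-.2495),-18.5)):
    a=np.radians(a);R=np.array([[np.cos(a),-np.sin(a)],[np.sin(a),np.cos(a)]]);L=np.c_[(P[:,:2]-o)@R,P[:,2]]*1000
    k=(abs(L[:,1]+85)<20)&(abs(L[:,0]+20)<70)&(L[:,2]>88)&(L[:,2]<135);print(cam,n,k.sum(),np.median(L[k],axis=0).round(1) if k.any() else"",L[k,2].max() if k.any() else "")
```

```text
31.2167 [ 0.48601074 -0.31079283  0.38460091] [-0.435783   -0.1815203   0.23469556]
side L 164 [-57.1 -78.1 109.7] 118.23579163518758
side R 91 [-60.9 -77.8 106.9] 117.40366441379474
scene L 144 [-55.2 -90.6 109.5] 119.23609220469872
scene R 179 [-51.1 -86.3 110.2] 117.56068368221972
```

View pics/side9.png

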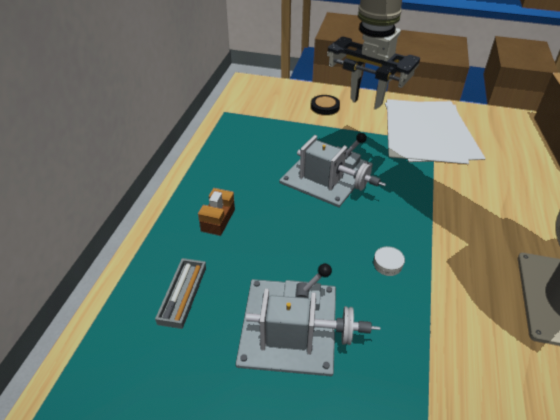

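Both levers are over to the nose side, with the balls at (325,270) and (361,138). The tin, clamp and tray are in their original places, and the hand is clear.

```bash
python3 -c "
from plant import robot
print(robot.close_job())"
```

```text
the job is handed in; nothing more can be done
None
```

Both spindles have less than 6 mm of float (left about 3 mm, right about 5.4 mm, both felt at about 10 N per stop), so both lock levers are fully over to the nose side, nothing else was disturbed, and the job was handed in at about 31 s.

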